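# Put a gummed-up screwdriver to soak

### The job

The large screwdriver leaning on the control box has wax on its blade: put it to soak in the tip-cleaning station. Swing the lid well clear of the soak pot, lower the driver blade-down into the pot until its tip stands on the bottom, and let go. Then push the pump head fully down to dose the pot and let it come back up, all without shifting the control box, the small screwdriver on it, the dish of screws or the cutters.

Things in the scene. Friction and masses are not known exactly. Their poses are not given: they have to be found in the camera images.
- soak_station: Fixed tip-cleaning station: a steel base plate 216 x 86 x 6 mm carrying a white press-pump bottle and an aluminium soak pot. Origin under the centre of the plate; its +x axis runs along the plate from the bottle to the pot. Pump axis at x = -55 mm, pot axis at x = +55 mm, lid pivot at x = +88 mm (all y = 0).
- pot_mouth (a point): Centre of the soak pot's open top, 95 mm above the bench, +z up. The pot is a round tube, bore 26 mm, outside 35 mm (39 mm at the rim).
- pot_floor (a point): Centre of the soak pot's inner floor, 10 mm above the bench (85 mm below the mouth), +z up.
- pot_lid (a joint): Angle of the pot's swing lid, a 42 mm steel disc 3 mm thick lying on the rim, turning level about a vertical pin behind the pot: 0 fully over the mouth, 1.9 fully open; it grows anticlockwise seen from above (at yaw 0 the lid moves to world -y) and stays where it is left. The mouth is clear from about 1.2.
- lid_pivot (a point): On the axis of the lid's vertical pin, at the lid's mid-height (98 mm above the bench).
- lid_tab (a point): Top centre of the lid's upright push tab, 45 mm from the pivot axis, about 120 mm above the bench. The tab is a plate 20 mm long (towards the pivot), 3 mm thick, standing 22 mm above the lid; push it sideways, square to its broad faces.
- pump_head (a joint): Travel of the sprung pump head in m: 0 up, 0.014 fully down; about 5 N at the bottom, it returns by itself.
- pump_top (a point): Top centre of the round white pump head (37 mm across), about 132 mm above the bench when up.
- large_driver: The large screwdriver, 184 mm long, 60 g, leaning at about 23 degrees from level: blade tip on the bench, handle (at y = +62) on the box's long top edge. Origin at mid-length on the handle's underside; +y from blade to handle end, +z from underside to upper side. Handle y = +13 to +86, 20 wide (x), 22 thick (z 0 to 22); blade 6 thick, y = +5 to -91, axis at z = 8.
- driver_tip (a point): End of the large screwdriver's blade (driver frame 0, -91, 8 mm); same axes as the driver.
- driver_grip (a point): Middle of the handle at its balance point (driver frame 0, +42, 11 mm), 133 mm from the tip, clear of the control box; same axes as the driver. Grip across x, 20 mm wide.
- control_box: Loose black control box with a pale label, 255 x 120 x 57 mm, 0.42 kg; origin under its centre, long side along x.
- small_driver: Smaller screwdriver, 144 mm, lying on the control box; not to be used. Origin as for the large one.
- screw_dish: Shallow round dish with screws, 66 mm across, 14 mm high, on the bench; leave alone. Origin under its centre.
- cutters: Flush cutters lying on the bench, 58 x 120 x 13 mm; leave alone.

How it is judged:
On the way, in this order (a step that is already met when the one before it is completed fails the run):
1. the lid is swung clear of the pot's mouth (value of joint pot_lid above 1.2 rad), for 0.1 s.
2. the large driver stands blade-down in the pot, let go (horizontal distance between driver_tip and pot_floor below 0.014 m and z of driver_tip in the frame of pot_floor below 0.015 m and angle between large_driver's own y axis and vertical below 0.35 rad and contact force between the fingers and large_driver below 0.05 N), for 0.2 s.
3. the pump head is pushed down (value of joint pump_head above 0.01 m), for 0.05 s.
At the end, for the whole second after the job is handed in: The large driver stands still and released in the soak pot, blade down: tip within 14 mm of the pot's axis and 15 mm of its floor, leaning less than 20 degrees; the lid is open by more than 1.2 rad and the pump head is back within 3 mm of its top (all of step 2 and value of joint pot_lid above 1.2 rad and value of joint pump_head below 0.003 m and linear speed of large_driver below 0.03 m/s); the robot touches nothing.
It fails at once if the pump is pushed (over 4 mm) while the driver's blade is not in the pot (value of joint pump_head above 0.004 m and (horizontal distance between driver_tip and pot_floor above 0.02 m or z of driver_tip in the frame of pot_floor above 0.03 m)).
It fails at once if the driver is let fall into the pot (over 0.9 m/s) instead of being lowered (horizontal distance between driver_tip and pot_floor below 0.02 m and linear speed of large_driver above 0.9 m/s).
It fails at once if the control box is shifted by more than 40 mm (distance of control_box from where it was at the start of the episode above 0.04 m).
It fails at once if the small driver, the screw dish or the cutters are shifted by more than 50 mm (distance of any of small_driver, screw_dish, cutters from where it was at the start of the episode above 0.05 m).
It also fails if it takes over 67 s, if anything falls off the work surface, if the arm or the gripper's body presses on something with over 40 N, if the wrist force passes 120 N, or if a joint passes its speed limit or range.

### The arm

A 7-joint arm with a two-finger parallel gripper is mounted at the origin on a cart in front of the work surface, level with it; the furniture and walls round the work are solid. World frame = base frame: x ahead of the robot, y to its left, z up, the work surface at z = 0. Lengths are in m, angles in rad, forces in N, time in s.
With the tool pointing down it reaches from about 0.425 to 1.025 m from the base axis. Payload 9.4 kg.
Tool frame: the origin (TCP) lies between the finger pads; the fingertips stand 19 mm ahead of it and the grasp point (between the pads) is the TCP (manip.tips_ahead is the z of the fingertips in the tool frame, in m); z points along the fingers, y is the line along which they close (so a half turn about z gives the same grasp; the last joint's range is limited). The gripper opens to 93 mm and grips with 3 to 60 N. Pads are 15 mm wide; open, the fingers measure 128 mm over their backs; the gripper's body (75 mm by 188 mm) begins 65 mm behind the grasp point.
Start: joints at [-1.242, 0.599, -0.003, 1.599, 0.002, 0.943, -0.08], TCP at [0.286, 0.666, 0.238] pointing down, gripper open.
Joint ranges: [-2.57, 2.57], [-0.35, 1.97], [-1.29, 1.29], [0.11, 2.56], [-1.05, 4.19], [0.11, 1.86], [-2.63, 2.63]. Speed limits (rad/s): [2.22, 2.22, 3.01, 3.01, 3.14, 3.14, 3.14].

### API

Orientations are given as a unit quaternion [x, y, z, w].
In Python, from bench import manip gives the robot as it stands.
- The arm moves only by the shell command python3 -m creep 'ROWS' [FORCE]. ROWS is JSON, one flat list of numbers, 7 for each row, row after row: the shift along the world's x, y, z in cm, then the turn, a rotation vector about the world's x, y, z in rad, then the opening in per cent of the stroke, from 0 (shut) to 100 (fully open). In form: [tx, ty, tz, ax, ay, az, gripper, tx, ty, tz, ax, ay, az, gripper, ...]. A call has 1 to 12 rows; each row is the pose to reach, as a shift and turn from the pose commanded when the call began; what a row does not reach only later rows make up. A row lasts 1/10 s, in which the tool goes at most 50 mm and 8.59 degrees, less where a joint would pass 70% of its speed; a pose out of reach is approached as far as the arm can. A call with a gripper value outside its range is refused whole. The fingers move at their own pace and stop on an object; FORCE is the grip in N (left out, the last holds). Time passes only in rows, so rows that repeat a pose let the fingers close. It gives the time, the measured TCP pose, the force, the opening and the grip force at its end, in the units of the state.
- manip.read_state(): the state, without advancing time (a new reading comes with each control period).
- manip.camera(name): name is "side" or "top" or "wrist"; returns a dict with "frame" (480x640x3 uint8, red, green, blue), "vertical_fov" (degrees; the focal length in pixels is half the picture's height over the tangent of half this angle, whatever the lens; pixels are square), "cx", "cy" (the principal point, pixels), "pose" (4x4, takes a point from camera to world coordinates). Camera axes: x right, y down, z forward; pixel columns grow to the right and rows downward; lengths in m; the calibration is good to about 2 mm. A picture is of the moment at which its call begins. There is no depth.
- manip.finish_job(): hands the job in; it is judged then, once.
The state is a dict: "t": time; "qpos": joint angles; "joint_velocities": joint speeds; "joint_efforts": joint torques, N m; "tcp_pos": TCP position; "tcp_rot": TCP orientation; "wrist_force": force on the tool from outside, world axes, zero at the start; "torque": the same for the moment, N m; "gripper_width": finger opening in m; "grasp_force": force on a finger pad.
Only numpy, scipy, OpenCV 4.12 (cv2) and the standard library are available. Lean on these libraries where they do the work, as an engineer would, in place of code of your own. Each camera call takes 0.05 s, during which the arm holds its last target. There are 200 camera calls.

## Working session

There is one attempt and no reset: what is moved stays moved. The work goes in short steps, Python scripts to look and compute and a shell command to move; the robot and the scene stay as the last step left them, time stands still between calls to the robot, and variables do not carry over. Pictures are saved under pics/ and viewed, at most 10 in all, crops included, and the job is handed in when it is done.

```bash
mkdir -p pics; ls; cat > h.py <<'E'
import numpy as np, cv2
from bench import manip
def snap(name,fn):
    c=manip.camera(name); cv2.imwrite('pics/'+fn+'.png',c['frame'][:,:,::-1]); 
    np.savez('pics/'+fn+'.npz',f=c['frame'],P=c['pose'],v=c['vertical_fov'],c=[c['cx'],c['cy']]); return c
def ray(fn,u,v):
    d=np.load('pics/'+fn+'.npz'); f=240/np.tan(np.radians(float(d['v']))/2)
    r=d['P'][:3,:3]@np.array([(u-d['c'][0])/f,(v-d['c'][1])/f,1]); return d['P'][:3,3],r/np.linalg.norm(r)
def onz(fn,u,v,z):
    o,r=ray(fn,u,v); return o+r*(z-o[2])/r[2]
def tri(*obs):
    A=np.zeros((3,3));b=np.zeros(3)
    for fn,u,v in obs:
        o,r=ray(fn,u,v);M=np.eye(3)-np.outer(r,r);A+=M;b+=M@o
    p=np.linalg.solve(A,b)
    return p,[float(np.linalg.norm((np.eye(3)-np.outer(r,r))@(p-o))) for o,r in (ray(*q) for q in obs)]
def proj(fn,p):
    d=np.load('pics/'+fn+'.npz'); f=240/np.tan(np.radians(float(d['v']))/2)
    q=d['P'][:3,:3].T@(np.array(p)-d['P'][:3,3]); return q[:2]/q[2]*f+d['c']
E
python3 - <<'E'
from h import *
for n in('top','side'):
    c=snap(n,n+'0'); print(n,c['vertical_fov'],c['pose'].round(3).tolist())
print(manip.read_state())
E
```

```text
pics
top 48.97341135722554 [[0.025, -0.991, 0.128, 0.371], [-1.0, -0.024, 0.009, -0.175], [-0.006, -0.128, -0.992, 1.122], [0.0, 0.0, 0.0, 1.0]]
side 52.79639038111855 [[-0.996, -0.06, 0.065, 0.426], [-0.085, 0.469, -0.879, 0.749], [0.022, -0.881, -0.473, 0.623], [0.0, 0.0, 0.0, 1.0]]
{'t': 0.1, 'qpos': array([-1.24168114,  0.60003449, -0.00256876,  1.6000289 ,  0.00181454,
        0.94291272, -0.07977178]), 'joint_velocities': array([ 0.00047121, -0.00273238, -0.0006533 , -0.00168866,  0.00034113,
       -0.00024374, -0.00027345]), 'joint_efforts': array([ 5.65188326e-03, -7.66553593e+01,  1.50219910e+00, -2.52929932e+01,
       -5.22867171e-02,  1.37131786e-02,  2.28116158e-05]), 'tcp_pos': array([0.2860464 , 0.6657453 , 0.23686113]), 'tcp_rot': array([ 2.01461165e-01,  9.79496259e-01, -6.86360078e-04, -7.66003535e-05]), 'wrist_force': array([ 0.35287486, -0.76724235, -0.20420887]), 'torque': array([-0.02417654, -0.00531636, -0.06427745]), 'grasp_force': 0.0, 'gripper_width': 0.09303582451830981}
```

View pics/top0.png

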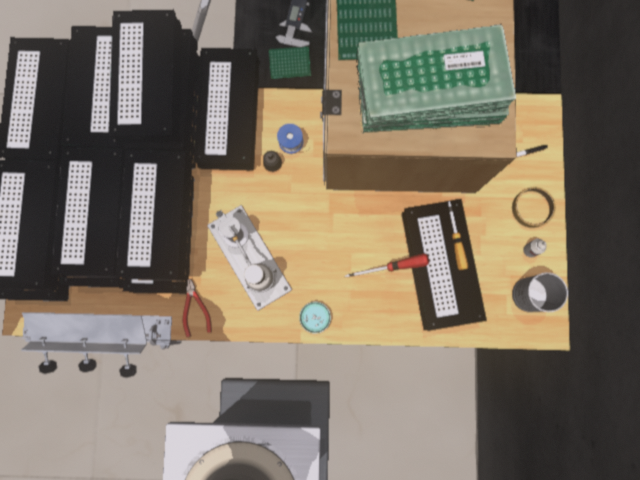

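View pics/side0.png

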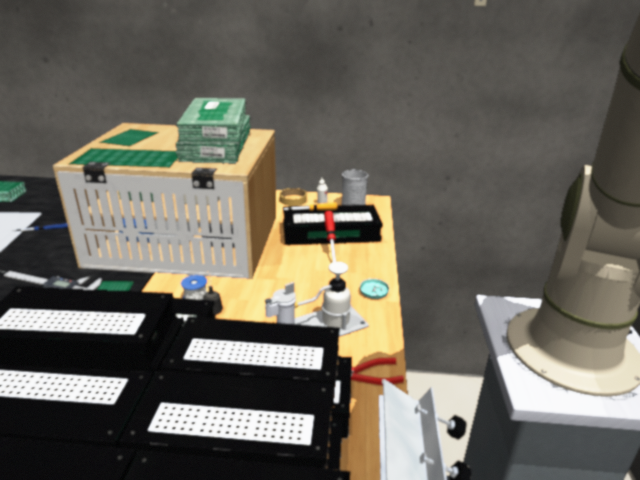

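The top view shows the station: pump head at about (258,275), pot with lid at about (235,230). The large red driver runs from its tip at (350,275) to its handle on the box at (428,260), with the cutters at (197,310) and the dish at (315,317). In the side view the pump top is at (338,268), the lid at about (283,295), and the driver from (333,262) to (329,210).

```bash
python3 - <<'E'
from h import *
t=cv2.imread('pics/top0.png');s=cv2.imread('pics/side0.png')
def z(i,x,y,w,h): return cv2.resize(i[y:y+h,x:x+w],(400,300),interpolation=cv2.INTER_CUBIC)
a=np.hstack([z(t,200,200,100,75+25*0),z(t,340,230,100,75)]);b=np.hstack([z(s,255,255,120,90),z(s,280,190,120,90)])
cv2.imwrite('pics/z0.png',np.vstack([a,b]))
E
```

```text
(no output)
```

View pics/z0.png

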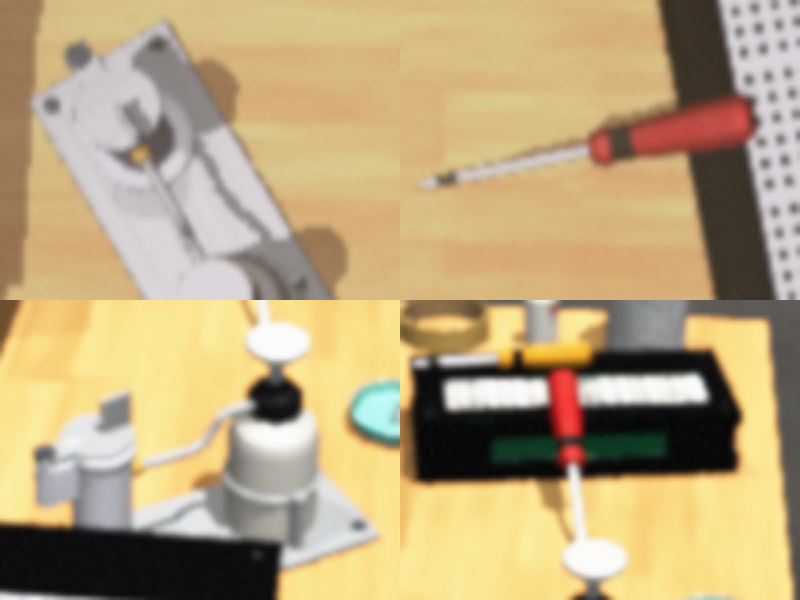

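```bash
python3 - <<'E'
from h import *
np.set_printoptions(precision=4,suppress=True)
print('pump',tri(('top0',258,275),('side0',338.4,267.6)))
print('tab',tri(('top0',233,227.5),('side0',289.5,284.4)))
print('pivcap',tri(('top0',219.5,213.2),('side0',268.5,300.6)))
print('hend',tri(('top0',428.8,259.5),('side0',328.9,211.6)))
print('hstart',tri(('top0',388,267),('side0',331,238)))
print('tip',onz('top0',345,276.5,0))
c=np.array([onz('top0',*p,.006) for p in((241.2,205),(208.2,225.7),(260,307),(291,290))]);print(c,c.mean(0))
print([np.linalg.norm(c[i]-c[(i+1)%4]) for i in range(4)])
pm=onz('top0',258,275,.132);lm=onz('top0',219.5,213.2,.1);tb=onz('top0',233,227.5,.12);print(pm,lm,tb,np.linalg.norm(pm-lm))
for z in (.05,.1):print('dish/boxes',onz('top0',315,317,.014), onz('top0',190,290,z))
E
```

```text
pump (array([ 0.4526, -0.0371,  0.1245]), [0.0002991851096350825, 0.0002991851096350609])
tab (array([0.542 , 0.0163, 0.1154]), [0.0028023623707043145, 0.002802362370704168])
pivcap (array([0.5744, 0.0476, 0.0986]), [0.0013743108538273375, 0.0013743108538274663])
hend (array([ 0.4947, -0.369 ,  0.0819]), [0.0006762685274229388, 0.0006762685274228209])
hstart (array([ 0.4821, -0.292 ,  0.0474]), [5.311772224116319e-05, 5.311772224113519e-05])
tip [ 0.4644 -0.2057  0.    ]
[[ 0.6134  0.0219  0.006 ]
 [ 0.5664  0.0909  0.006 ]
 [ 0.3952 -0.0277  0.006 ]
 [ 0.4325 -0.0919  0.006 ]] [ 0.5019 -0.0017  0.006 ]
[np.float64(0.08351818016570968), np.float64(0.20827556437377756), np.float64(0.07426051596453197), np.float64(0.21370181693981863)]
[ 0.4523 -0.0381  0.132 ] [0.5755 0.0475 0.1   ] [0.544  0.0156 0.12  ] 0.15337357509095606
dish/boxes [ 0.377  -0.1445  0.014 ] [0.4251 0.1104 0.05  ]
dish/boxes [ 0.377  -0.1445  0.014 ] [0.4226 0.0971 0.1   ]
```

```bash
python3 - <<'E'
from h import *
print('boxlabel',tri(('top0',151,268),('side0',338,347)))
print(onz('top0',190,150,.06),onz('top0',190,285,.06))
E
python3 -m creep '[2,-8,5,0,0,-0.15,0, 4,-13,7,0,0,-0.3,0, 6,-18,7,0,0,-0.45,0, 8,-23,7,0,0,-0.6,0, 10,-28,7,0,0,-0.75,0, 12,-33,7,0,0,-0.9,0, 15,-38,7,0,0,-1.0,0, 17,-43,7,0,0,-1.17,0, 20,-48,7,0,0,-1.17,0, 23,-53,7,0,0,-1.17,0, 23,-60,7,0,0,-1.17,0, 23,-60,7,0,0,-1.17,0]'
```

```text
boxlabel (array([0.45145984, 0.17151841, 0.1128089 ]), [0.010920405595472376, 0.010920405595472272])
[0.71620113 0.1246072  0.06      ] [0.43467571 0.10828928 0.06      ]
t: 1.3
tcp_pos: [0.5001, 0.1199, 0.3074]
tcp_rot: [0.709, 0.705, -0.0, 0.0]
wrist_force: [0.8, 0.8, -0.1]
gripper_width: 0.0024
grasp_force: 0.0
```

```bash
python3 -m creep '[-1,-2,0,0,0,0,0,-2,-6,1,0,0,0,0,-2,-6,1,0,0,0,0,-2,-6,1,0,0,0,0,-2,-6,1,0,0,0,0]'; python3 - <<'E'
from h import *
c=snap('wrist','w0');print(c['pose'].round(3).tolist(),c['vertical_fov'],manip.read_state()['tcp_pos'])
E
python3 -m creep '[0,-4,0,0,0,0,0,2,-8,0,0,0,0,0,2,-8,0,0,0,0,0,2,-8,0,0,0,0,0,2,-8,0,0,0,0,0]'
python3 - <<'E'
from h import *
c=snap('wrist','w1');print(c['pose'].round(3).tolist())
a=cv2.imread('pics/w0.png');b=cv2.imread('pics/w1.png')
cv2.imwrite('pics/w01.png',np.hstack([a[:, :],b])[::1]); 
cv2.imwrite('pics/w01.png',cv2.resize(np.hstack([a,b]),(800,300)))
E
```

```text
t: 1.8
tcp_pos: [0.4796, 0.0631, 0.3173]
tcp_rot: [0.708, 0.706, 0.0, -0.0]
wrist_force: [0.4, 0.4, -0.2]
gripper_width: 0.0007
grasp_force: 0.0
[[1.0, -0.003, -0.002, 0.479], [-0.004, -0.956, -0.292, 0.145], [-0.001, 0.292, -0.956, 0.464], [0.0, 0.0, 0.0, 1.0]] 63.9981216751355 [0.47971306 0.06319375 0.31724502]
t: 2.35
tcp_pos: [0.4996, -0.0166, 0.3171]
tcp_rot: [0.708, 0.706, -0.0, -0.0]
wrist_force: [0.7, 0.1, 0.1]
gripper_width: 0.0004
grasp_force: 0.0
[[1.0, -0.003, -0.002, 0.499], [-0.003, -0.956, -0.292, 0.065], [-0.001, 0.292, -0.956, 0.463], [0.0, 0.0, 0.0, 1.0]]
```

View pics/w01.png

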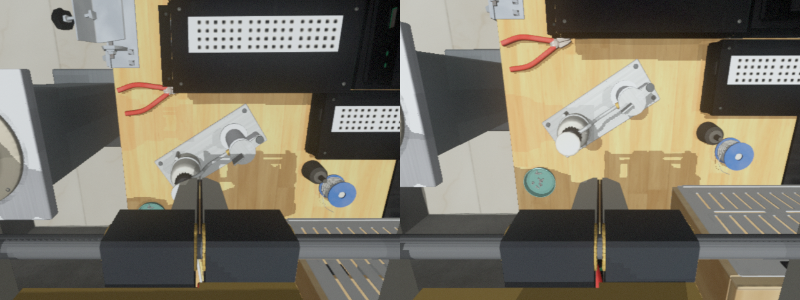

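Both wrist views show the station with the lid over most of the pot: w0 has the station at roughly full-res (340,230), w1 at about (960-640,180).

```bash
python3 - <<'E'
from h import *
a=cv2.imread('pics/w0.png');b=cv2.imread('pics/w1.png')
z=lambda i,x,y:cv2.resize(i[y:y+150,x:x+200],(800,600),interpolation=cv2.INTER_CUBIC)
A=cv2.resize(a[160:310,240:440],(400,300),interpolation=cv2.INTER_CUBIC)
cv2.imwrite('pics/wz.png',np.hstack([cv2.resize(a[150:350,240:440],(400,400),interpolation=cv2.INTER_CUBIC),cv2.resize(b[80:280,220:420],(400,400),interpolation=cv2.INTER_CUBIC)]))
E
```

```text
(no output)
```

View pics/wz.png

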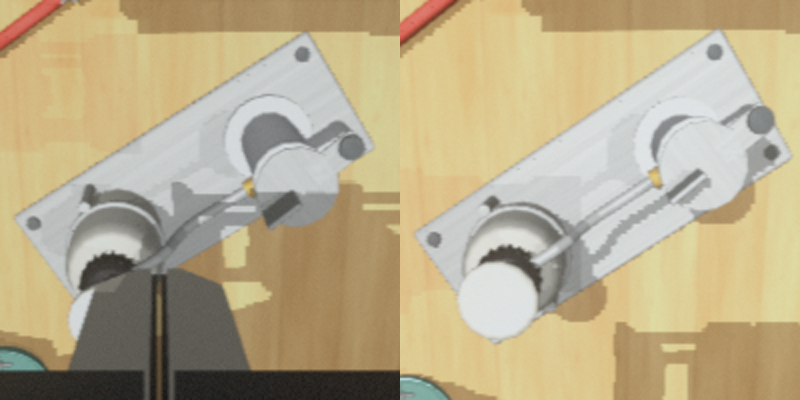

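```bash
python3 - <<'E'
from h import *
np.set_printoptions(precision=4,suppress=True)
P,e=tri(('w0',415.5,223),('w1',400.5,139.5),('top0',219.5,213.2));print('piv',P,e)
L,e=tri(('w0',387.5,242),('w1',371.5,162));print('lid',L,e)
for n,q in(('w0',(387.5,242)),('w1',(371.5,162))):print(onz(n,*q,.0995))
for n,q in(('w0',(415.5,223)),('w1',(400.5,139.5)),('top0',(219.5,213.2))):print('piv',onz(n,*q,.103))
T,e=tri(('w0',381.5,258.5),('w1',364,176.5));print('tab',T,e)
U,e=tri(('w1',268.5,230.5),('top0',258,275));print('pump',U,e)
print(onz('w1',268.5,230.5,.132))
# plate holes on z=.006
H=[onz('w1',220+(x-400)/2,80+y/2,.006) for x,y in((715,51),(771,153),(434,239))];print(np.array(H))
d=H[0]-H[2];print(np.degrees(np.arctan2(d[1],d[0])),np.linalg.norm(d))
E
```

```text
piv [0.5751 0.0489 0.0936] [0.0009221344989358099, 0.0009526853917512935, 0.0016560775644890078]
lid [0.5478 0.0287 0.0929] [0.00030810653877015164, 0.0003081065387701497]
[0.5462 0.0307 0.0995]
[0.5472 0.0294 0.0995]
piv [0.5718 0.051  0.103 ]
piv [0.5723 0.0498 0.103 ]
piv [0.5749 0.0468 0.103 ]
tab [0.5392 0.0175 0.111 ] [0.00010964717858395226, 0.00010964717858412088]
pump [ 0.452  -0.0343  0.1117] [0.0022411374231235902, 0.0022411374231235733]
[ 0.4528 -0.0275  0.132 ]
[[ 0.564   0.0828  0.006 ]
 [ 0.599   0.0264  0.006 ]
 [ 0.3989 -0.0238  0.006 ]]
32.8566141033648 0.19659018498058242
```

```bash
python3 -m creep '[1.9,4,0,0,0,0,0, 1.9,6.4,-4,0,0,0,0, 1.9,6.4,-8,0,0,0,0, 1.9,6.4,-12,0,0,0,0, 1.9,6.4,-15.5,0,0,0,0, 1.9,6.4,-17.5,0,0,0,0, 1.9,6.4,-19.1,0,0,0,0,1.9,6.4,-19.1,0,0,0,0,1.9,6.4,-19.1,0,0,0,0]'; python3 - <<'E'
from h import *
snap('wrist','w2');snap('top','t2');snap('side','s2')
w=cv2.imread('pics/w2.png');s=cv2.imread('pics/s2.png');t=cv2.imread('pics/t2.png')
z=lambda i,x,y,w,h:cv2.resize(i[y:y+h,x:x+w],(400,300),interpolation=cv2.INTER_CUBIC)
cv2.imwrite('pics/z2.png',np.hstack([z(w,200,150,320,240),z(s,230,220,160,120)]))
E
```

```text
t: 3.3
tcp_pos: [0.5186, 0.0467, 0.1267]
tcp_rot: [0.708, 0.706, -0.0, -0.0]
wrist_force: [-0.6, -0.1, 0.2]
gripper_width: 0.0005
grasp_force: 0.0
```

View pics/z2.png

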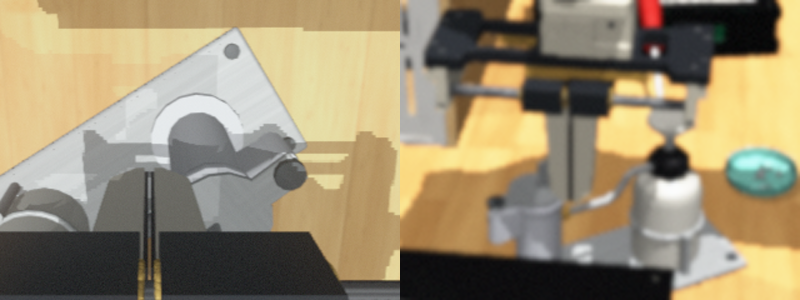

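```bash
python3 -m creep '[0.75,-1.0,0,0,0,0,0, 1.35,-2.2,0,0,0,0,0, 2.2,-3.4,0,0,0,0,0, 3.2,-4.1,0,0,0,0,0, 4.45,-4.5,0,0,0,0,0, 5.5,-4.6,0,0,0,0,0, 6.5,-4.5,0,0,0,0,0, 7.5,-4.0,0,0,0,0,0, 7.5,-4,0,0,0,0,0, 6.5,-4.8,0,0,0,0,0, 6,-5,4,0,0,0,0, 6,-5,9,0,0,0,0]'; python3 -m creep '[-3,-4,5,0,0,0,0, -6,-7,8,0,0,0,0,-9,-10,8,0,0,0,0,-9,-10,8,0,0,0,0,-9,-10,8,0,0,0,0]';python3 - <<'E'
from h import *
snap('wrist','w3');snap('side','s3')
w=cv2.imread('pics/w3.png');s=cv2.imread('pics/s3.png')
z=lambda i,x,y,w,h:cv2.resize(i[y:y+h,x:x+w],(400,400),interpolation=cv2.INTER_CUBIC)
cv2.imwrite('pics/z3.png',np.hstack([z(w,230,0,240,240),z(s,230,200,140,140)]))
E
```

```text
t: 4.65
tcp_pos: [0.5754, -0.0053, 0.2155]
tcp_rot: [0.709, 0.705, -0.003, -0.002]
wrist_force: [0.9, -0.6, 0.4]
gripper_width: 0.0008
grasp_force: 0.0
t: 5.15
tcp_pos: [0.4866, -0.1058, 0.2972]
tcp_rot: [0.71, 0.704, 0.001, 0.0]
wrist_force: [0.1, 0.1, 0.5]
gripper_width: 0.0003
grasp_force: 0.0
```

View pics/z3.png

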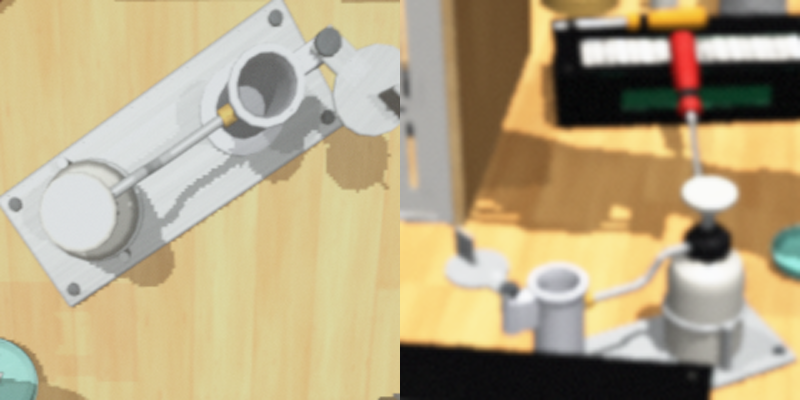

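The lid now stands about 1.68 rad open, and the mouth is clear. The mouth is at w3 (389.6,50.4) and side (285,298), and the pump top is at w3 (278,127).

```bash
python3 -m creep '[0,-3,0,0,0,0,100,0,-7,0,0,0,0,100,0,-10,0,0,0,0,100,0,-10,0,0,0,0,100,0,-10,0,0,0,0,100]' 20; cat > red.py <<'E'
from h import *
def red(fn):
    f=np.load('pics/'+fn+'.npz')['f']; h=cv2.cvtColor(f,cv2.COLOR_RGB2HSV)
    m=((h[...,0]<8)|(h[...,0]>172))&(h[...,1]>140)&(h[...,2]>60)
    n,l,s,c=cv2.connectedComponentsWithStats(m.astype(np.uint8))
    out=[]
    for i in range(1,n):
        if s[i,4]>60:
            p=np.argwhere(l==i)[:,::-1].astype(float);mu=p.mean(0);_,_,V=np.linalg.svd(p-mu,full_matrices=False)
            t=(p-mu)@V[0];w=(p-mu)@V[1]; out.append((s[i,4],mu,mu+V[0]*t.min(),mu+V[0]*t.max(),np.ptp(w)))
    return out
E
python3 - <<'E'
from red import *
np.set_printoptions(precision=4,suppress=True)
print('mouth',tri(('w3',389.6,50.4),('side0',285.3,298.4)),onz('w3',389.6,50.4,.095),'pump',tri(('w3',278,126.6),('side0',338.5,267.6)))
snap('wrist','w4')
for n in('w3','w4','top0','side0'):
    for r in red(n):print(n,r)
E
```

```text
t: 5.75
tcp_pos: [0.4894, -0.2033, 0.2954]
tcp_rot: [0.709, 0.706, -0.001, -0.001]
wrist_force: [0.3, 0.5, -0.0]
gripper_width: 0.0359
grasp_force: 0.0
mouth (array([0.545 , 0.0322, 0.0944]), [0.00013188818897213114, 0.00013188818897190625]) [0.545  0.0322 0.095 ] pump (array([ 0.453 , -0.0271,  0.1306]), [0.001188539272926598, 0.0011885392729265374])
w3 (np.int32(496), array([196.8528,  11.3387]), array([226.5242,   1.5966]), array([171.8243,  19.5564]), np.float64(13.456539645318859))
w4 (np.int32(151), array([313.9669, 285.1258]), array([321.8986, 283.5041]), array([305.9519, 286.7646]), np.float64(9.997627819161877))
w4 (np.int32(1137), array([321.8197, 329.3509]), array([316.6629, 300.7829]), array([326.8481, 357.2079]), np.float64(22.62002997792811))
top0 (np.int32(309), array([413.3333, 261.6893]), array([427.1692, 258.814 ]), array([397.7761, 264.9224]), np.float64(11.990722382441163))
top0 (np.int32(132), array([202.9697, 310.1212]), array([195.0683, 291.5456]), array([211.2608, 329.613 ]), np.float64(6.516827298391903))
top0 (np.int32(124), array([185.6694, 312.3226]), array([187.559 , 294.0578]), array([183.8634, 329.779 ]), np.float64(5.419457004045801))
side0 (np.int32(192), array([329.1719, 221.0312]), array([327.4378, 210.0891]), array([330.8067, 231.3476]), np.float64(10.864422679524253))
side0 (np.int32(488), array([370.1926, 370.0164]), array([395.0287, 358.0596]), array([351.1002, 379.208 ]), np.float64(28.330643721943694))
side0 (np.int32(95), array([395.6526, 379.2842]), array([403.0422, 378.9586]), array([386.0752, 379.7063]), np.float64(6.949186054953504))
```

View pics/w4.png

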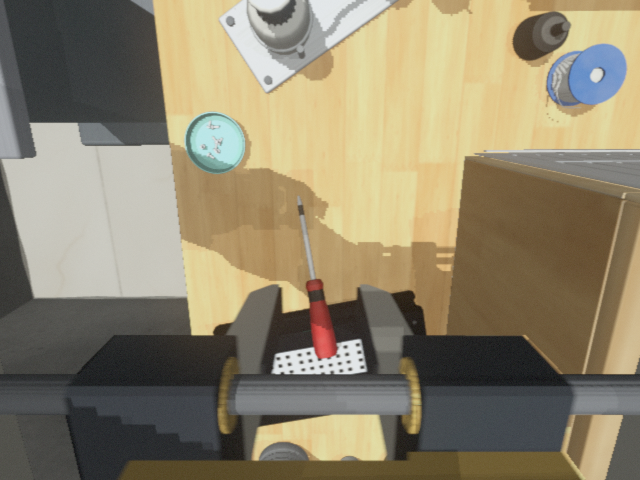

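The w4 view shows the driver with tip (299,198), handle collar (314,281) and handle end (326,357), between the open fingers, with the box beneath. The wooden case's near edge is at about column 465.

```bash
python3 - <<'E'
from red import *
np.set_printoptions(precision=4,suppress=True)
t=tri(('w4',299,198),('top0',345,276.5));print('tip',t,onz('w4',299,198,.003))
e=tri(('w4',326.8,357.2),('top0',427.5,258.8),('side0',327.6,210.1));print('end',e)
c=tri(('w4',314,280),('top0',388,267));print('collar',c)
b=tri(('w4',316.7,300.8),('top0',397.8,264.9));print('band',b)
d=e[0]-onz('w4',299,198,.003);print(np.degrees(np.arctan2(d[1],d[0])),np.linalg.norm(d),np.degrees(np.arcsin(d[2]/np.linalg.norm(d))))
for z in(.05,.1,.15,.2):print('wood',onz('w4',465,250,z))
print('box edge',onz('w4',240,323,.057),onz('w4',400,295,.057))
print(manip.read_state()['qpos'])
E
```

```text
tip (array([ 0.4643, -0.2057,  0.0013]), [3.1879748079614284e-05, 3.1879748079745195e-05]) [ 0.4644 -0.2053  0.003 ]
end (array([ 0.4962, -0.3639,  0.087 ]), [0.0025499256367982155, 0.001533485658838786, 0.0015550371483693728])
collar (array([ 0.4822, -0.2926,  0.0396]), [0.000753132410089002, 0.0007531324100890849])
band (array([ 0.4853, -0.3107,  0.0553]), [0.0007835941138345051, 0.0007835941138344043])
-78.64865303293335 0.18225995815223678 27.44829451815378
wood [ 0.6442 -0.2537  0.05  ]
wood [ 0.6244 -0.2368  0.1   ]
wood [ 0.6046 -0.2199  0.15  ]
wood [ 0.5847 -0.2031  0.2   ]
box edge [ 0.3983 -0.3367  0.057 ] [ 0.5758 -0.303   0.057 ]
[-0.0752  0.3193  0.4785  1.9972 -0.1902  0.8698  0.503 ]
```

```bash
python3 - <<'E'
from h import *
from scipy.spatial.transform import Rotation as R
np.set_printoptions(precision=4,suppress=True)
s=manip.read_state();R0=R.from_quat(s['tcp_rot']);print(s['tcp_pos'])
h=np.radians(-78.9);hd=np.array([np.cos(h),np.sin(h),0]);a=np.cross(hd,[0,0,-1.]);a=np.array([-hd[1],hd[0],0]);print('a',a)
z=np.array([0,0,-1.]);z=R.from_rotvec(a*np.radians(22)).apply(z);print('z',z)
Rt=R.from_matrix(np.c_[np.cross(a,z),a,z]);print('rotvec',(Rt*R0.inv()).as_rotvec())
g=np.array([.4879,-.3256,.056])
for k in(.1,0):print(k,(g-z*k-s['tcp_pos'])*100)
print('pitch',a*np.radians(-67))
E
```

```text
[ 0.4893 -0.2026  0.2955]
a [0.9813 0.1925 0.    ]
z [-0.0721  0.3676 -0.9272]
rotvec [0.3824 0.0348 0.1943]
0.1 [  0.5767 -15.9758 -14.6757]
0 [ -0.1445 -12.2998 -23.9475]
pitch [-1.1475 -0.2251 -0.    ]
```

```bash
python3 -m creep '[0.1,-4,0,0.1,0.01,0.05,100, 0.3,-8,0,0.2,0.02,0.1,100, 0.5,-12,0,0.3,0.03,0.15,100, 0.6,-16,-2,0.38,0.035,0.194,100, 0.6,-16,-6,0.38,0.035,0.194,100, 0.6,-16,-10,0.38,0.035,0.194,100, 0.6,-16,-14.7,0.38,0.035,0.194,100, 0.6,-16,-14.7,0.38,0.035,0.194,100, 0.6,-16,-14.7,0.38,0.035,0.194,100]' 20; python3 - <<'E'
from red import *
np.set_printoptions(precision=4,suppress=True)
snap('wrist','w5')
from scipy.spatial.transform import Rotation as R
s=manip.read_state();R0=R.from_quat(s['tcp_rot']);print(s['tcp_pos'],s['gripper_width'],R0.as_matrix())
g=np.array([.4879,-.3256,.056]);print('to go cm',(g-s['tcp_pos'])*100)
for r in red('w5'):print(r)
print('proj of tcp',proj('w5',s['tcp_pos']),'grip pt',proj('w5',g), 'end',proj('w5',[.4962,-.3639,.087]))
E
```

```text
t: 6.7
tcp_pos: [0.4955, -0.3628, 0.1496]
tcp_rot: [0.624, 0.758, 0.121, -0.147]
wrist_force: [0.3, -0.2, 0.6]
gripper_width: 0.093
grasp_force: 0.0
[ 0.4959 -0.3637  0.1509] 0.09299244871770825 [[-0.1783  0.9815 -0.0701]
 [ 0.9112  0.1915  0.3648]
 [ 0.3714  0.0012 -0.9285]]
to go cm [-0.8023  3.8062 -9.4932]
(np.int32(215), array([319.3628, 203.6558]), array([307.2617, 203.0199]), array([332.2453, 204.3328]), np.float64(13.926662327432226))
(np.int32(3139), array([319.5744, 273.7767]), array([319.361 , 222.9775]), array([319.7601, 318.001 ]), np.float64(41.037440424811265))
proj of tcp [322.2867 325.2157] grip pt [320.3667 247.8205] end [321.8807 310.902 ]
```

View pics/w5.png

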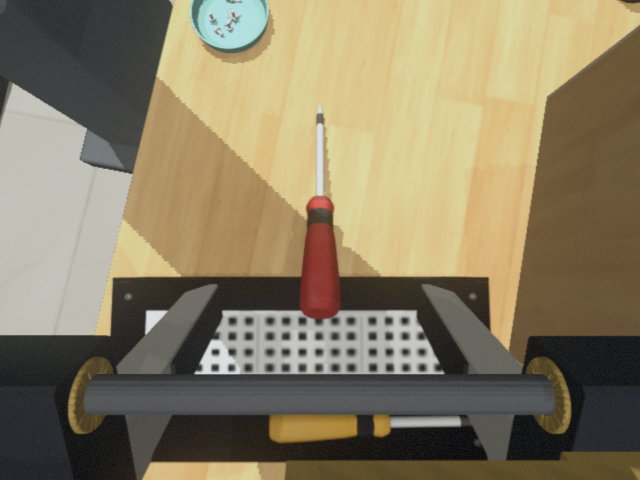

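The w5 view shows the driver vertical in the frame and centred at column 320, with its handle from row 200 to 318 and the box edge at row 277. The grip point projects to (320,248), clear of the box, so I approach straight along the tool axis.

```bash
python3 -m creep '[-0.25,1.1,-2.8,0,0,0,100,-0.5,2.4,-6,0,0,0,100,-0.7,3.3,-8.2,0,0,0,100,-0.8,3.8,-9.5,0,0,0,100,-0.8,3.8,-9.5,0,0,0,60,-0.8,3.8,-9.5,0,0,0,10,-0.8,3.8,-9.5,0,0,0,10,-0.8,3.8,-9.5,0,0,0,10,-0.8,3.8,-9.5,0,0,0,10,-0.8,3.8,-9.5,0,0,0,10]' 25
```

```text
t: 7.75
tcp_pos: [0.4869, -0.3264, 0.0548]
tcp_rot: [0.625, 0.757, 0.121, -0.146]
wrist_force: [-0.1, -0.8, 0.3]
gripper_width: 0.0496
grasp_force: 0.0
```

```bash
python3 -m creep '[0,0,0,0,0,0,10,0,0,0,0,0,0,10,0,0,0,0,0,0,10,0,0,0,0,0,0,10,0,0,0,0,0,0,10,0,0,0,0,0,0,10]' 25
```

```text
t: 8.35
tcp_pos: [0.4868, -0.3261, 0.0545]
tcp_rot: [0.625, 0.758, 0.121, -0.146]
wrist_force: [-0.2, 0.1, -0.6]
gripper_width: 0.0195
grasp_force: 25.0
```

```bash
python3 -m creep '[0,0,2,0,0,0,10,0,0,4.5,0,0,0,10,0,0,8,0,0,0,10,0,0,12,0,0,0,10,0,1,16,0,0,0,10,0,2,20,0,0,0,10,0,4,24,0,0,0,10,0,4,25,0,0,0,10,0,4,25,0,0,0,10]'; python3 -m creep '[0,1,0,-0.14,-0.03,0,10,0,2,0,-0.28,-0.055,0,10,0,3,0,-0.42,-0.083,0,10,0,4,0,-0.56,-0.11,0,10,0,5,0,-0.7,-0.138,0,10,0,6,0,-0.84,-0.166,0,10,0,7,0,-0.98,-0.193,0,10,0,8,0,-1.12,-0.22,0,10,0,8,0,-1.147,-0.225,0,10,0,8,0,-1.147,-0.225,0,10,0,8,0,-1.147,-0.225,0,10]'; python3 -c "
from h import *
print(manip.read_state()['qpos'].round(2))"
```

```text
t: 9.25
tcp_pos: [0.4872, -0.2864, 0.306]
tcp_rot: [0.624, 0.758, 0.121, -0.144]
wrist_force: [0.6, -0.0, 0.3]
gripper_width: 0.0194
grasp_force: 25.0
t: 10.35
tcp_pos: [0.4865, -0.2057, 0.3036]
tcp_rot: [0.586, 0.713, -0.245, 0.296]
wrist_force: [0.6, 0.0, -0.8]
gripper_width: 0.0197
grasp_force: 25.0
[-0.87  0.48  1.03  2.29  0.79  0.5  -0.44]
```

```bash
python3 -m creep '[0,2,0,0,0,0.14,10,0,4,0,0,0,0.28,10,0,6,0,0,0,0.42,10,0,8,0,0,0,0.56,10,0,10,0,0,0,0.7,10,0,12,0,0,0,0.84,10,0,14,0,0,0,0.98,10,1,16,0,0,0,1.12,10,2,18,0,0,0,1.26,10,3,20,0,0,0,1.4,10,4,20,0,0,0,1.4,10,4,20,0,0,0,1.4,10]'; python3 - <<'E'
from red import *
from scipy.spatial.transform import Rotation as R
np.set_printoptions(precision=3,suppress=True)
s=manip.read_state();print(s['qpos'],R.from_quat(s['tcp_rot']).as_matrix())
for n in('top','side'):
    snap(n,n+'6')
    for r in red(n+'6'):print(n,r)
a=cv2.imread('pics/top6.png')[150:350,170:430];b=cv2.imread('pics/side6.png')[130:330,200:460]
cv2.imwrite('pics/z6.png',np.vstack([cv2.resize(x,(390,300)) for x in(a,b)]))
E
```

```text
t: 11.55
tcp_pos: [0.5277, -0.0094, 0.3079]
tcp_rot: [0.02, 0.922, -0.006, 0.388]
wrist_force: [0.1, -0.2, -0.2]
gripper_width: 0.0196
grasp_force: 25.0
[-0.496  0.14   0.36   2.539  2.852  0.327 -1.461] [[-0.698  0.042  0.714]
 [ 0.032  0.999 -0.028]
 [-0.715  0.004 -0.699]]
top (np.int32(184), array([221.826, 215.429]), array([215.549, 211.188]), array([228.185, 219.726]), np.float64(15.250481558718146))
side (np.int32(201), array([299.428, 162.647]), array([300.712, 152.46 ]), array([297.826, 175.356]), np.float64(12.906045528294253))
side (np.int32(450), array([369.96 , 369.816]), array([394.727, 358.406]), array([350.384, 378.834]), np.float64(27.084383307796514))
side (np.int32(83), array([395.289, 379.325]), array([402.15 , 378.731]), array([386.097, 380.121]), np.float64(6.4561604720242585))
```

View pics/z6.png

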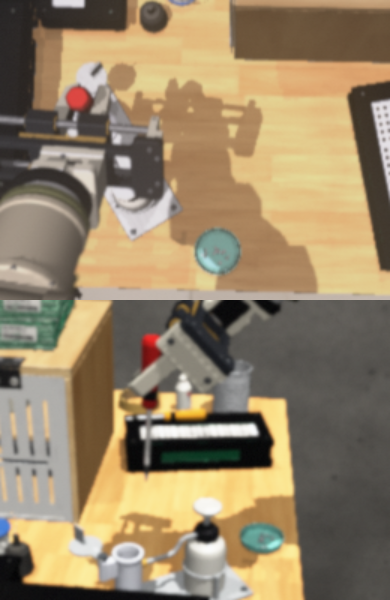

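The driver hangs about vertical, with its handle red at the top of the side view and its tip at side (298.7,248.7). The lid is open and the mouth is free. Next I triangulate the tip with the wrist view.

```bash
python3 - <<'E'
from red import *
np.set_printoptions(precision=4,suppress=True)
snap('wrist','w6');s=manip.read_state();T=s['tcp_pos'];print(T)
e=T-[0,0,.133]
print('exp tip side',proj('side6',e),'wrist',proj('w6',e),'grip wrist',proj('w6',T))
# blade in side: white-ish thin column
g=cv2.imread('pics/side6.png');cv2.imwrite('pics/z7.png',np.hstack([cv2.resize(cv2.imread('pics/w6.png'),(500,375)),cv2.resize(g[190:265,270:330],(300,375),interpolation=cv2.INTER_CUBIC)]))
E
```

```text
[ 0.527  -0.0123  0.3071]
exp tip side [297.9954 249.3329] wrist [319.704   99.9205] grip wrist [320.9195 322.8973]
```

View pics/z7.png

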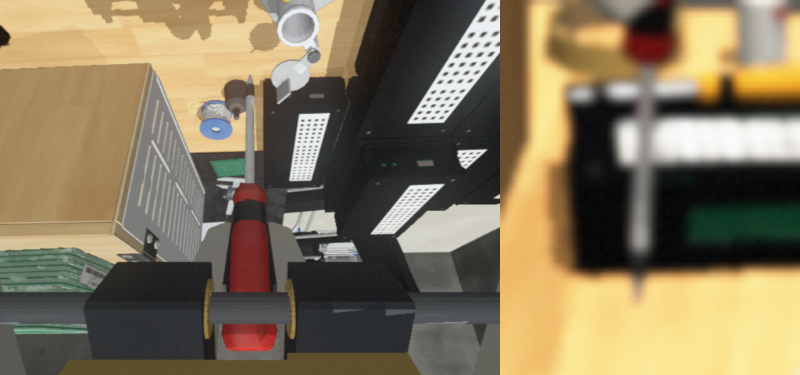

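Wrist tip at full-res (320,97) and side tip (297.4,250) both match the prediction from the TCP, so the driver is vertical in the hand with its tip 133 mm below the TCP.

```bash
python3 -m creep '[1,2.5,0,0,0,0,10,1.8,4.4,0,0,0,0,10,1.8,4.4,0,0,0,0,10,1.8,4.4,0,0,0,0,10,1.8,4.4,0,0,0,0,10]';  python3 - <<'E'
from h import *
np.set_printoptions(precision=4,suppress=True)
a=[]
for i in range(4):
    manip.camera('side');a.append(manip.read_state()['tcp_pos'])
print(np.array(a),manip.read_state()['qpos'])
E
```

```text
t: 12.2
tcp_pos: [0.5441, 0.0365, 0.3054]
tcp_rot: [0.021, 0.923, -0.007, 0.385]
wrist_force: [0.1, 0.5, -0.8]
gripper_width: 0.0194
grasp_force: 25.0
[[0.5442 0.0362 0.3053]
 [0.5443 0.0362 0.3053]
 [0.5444 0.0362 0.3053]
 [0.5444 0.0362 0.3053]] [-0.6796  0.1757  0.4331  2.5058  2.6376  0.3219 -1.3536]
```

```bash
python3 -m creep '[0.1,-0.4,0,0,0,0,10,0.1,-0.4,-2,0,0,0,10,0.1,-0.4,-4,0,0,0,10,0.1,-0.4,-5.5,0,0,0,10,0.1,-0.4,-5.5,0,0,0,10,0.1,-0.4,-5.5,0,0,0,10,0.1,-0.4,-5.5,0,0,0,10]';  python3 - <<'E'
from h import *
np.set_printoptions(precision=4,suppress=True)
snap('wrist','w8');snap('side','s8');s=manip.read_state();T=s['tcp_pos'];print(T,s['qpos'])
e=T-[0,0,.133];m=[.545,.032,.095]
print('exp tip',proj('s8',e),proj('w8',e),'mouth',proj('s8',m),proj('w8',m))
w=cv2.imread('pics/w8.png');g=cv2.imread('pics/s8.png')
cv2.imwrite('pics/z8.png',np.hstack([cv2.resize(w[20:140,260:420],(400,300),interpolation=cv2.INTER_CUBIC),cv2.resize(g[250:325,240:340],(400,300),interpolation=cv2.INTER_CUBIC)]))
E
```

```text
t: 13.1
tcp_pos: [0.5459, 0.0319, 0.2503]
tcp_rot: [0.021, 0.923, -0.007, 0.385]
wrist_force: [0.2, 0.6, -0.5]
gripper_width: 0.0192
grasp_force: 25.0
[0.546  0.0326 0.2507] [-0.322   0.3046  0.0215  2.559   2.6647  0.5333 -1.4053]
exp tip [284.4573 287.9981] [319.6283 102.2632] mouth [285.2238 298.0653] [318.411   74.5418]
```

View pics/z8.png

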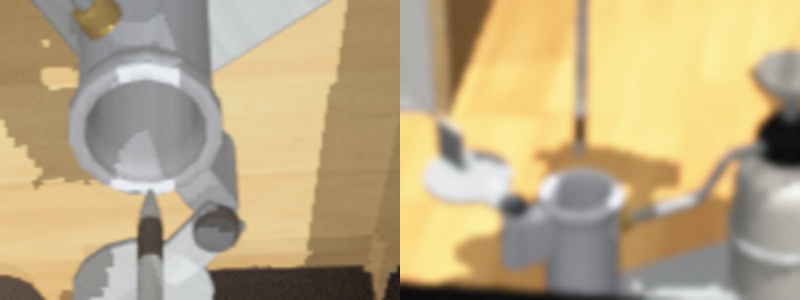

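I've now viewed 12 pictures, over the limit of 10, so I'll view no more and use numbers only. Tip and mouth agree within 2 mm in both views. Joint 4 is near its limit, so I'll turn about the driver's axis to gain room before lowering.

```bash
python3 -m creep '[0,0,0,0,0,-0.1,10,0,0,0,0,0,-0.2,10,0,0,0,0,0,-0.3,10,0,0,0,0,0,-0.4,10,0,0,0,0,0,-0.5,10,0,0,0,0,0,-0.6,10,0,0,0,0,0,-0.7,10,0,0,0,0,0,-0.7,10,0,0,0,0,0,-0.7,10]';  python3 -c "
from h import *
from scipy.spatial.transform import Rotation as R
np.set_printoptions(precision=3,suppress=True)
s=manip.read_state();print(s['tcp_pos'],s['qpos'],R.from_quat(s['tcp_rot']).as_matrix())"
```

```text
t: 14.1
tcp_pos: [0.546, 0.0336, 0.2506]
tcp_rot: [0.333, 0.86, -0.138, 0.36]
wrist_force: [-0.0, -0.6, -0.3]
gripper_width: 0.0194
grasp_force: 25.0
[0.546 0.034 0.251] [-0.864  0.409  0.368  2.371  1.405  0.616 -0.994] [[-0.518  0.673  0.528]
 [ 0.474  0.74  -0.477]
 [-0.712  0.003 -0.702]]
```

```bash
python3 -m creep '[-0.1,-0.2,-1,0,0,0,10,-0.1,-0.2,-2,0,0,0,10,-0.1,-0.2,-3,0,0,0,10,-0.1,-0.2,-4,0,0,0,10,-0.1,-0.2,-5,0,0,0,10,-0.1,-0.2,-6,0,0,0,10,-0.1,-0.2,-6,0,0,0,10,-0.1,-0.2,-6,0,0,0,10]';  python3 -c "
from h import *
np.set_printoptions(precision=3,suppress=True)
s=manip.read_state();print(s['tcp_pos'],s['qpos'],s['wrist_force'])"
python3 -m creep '[0,0,-1,0,0,0,10,0,0,-2,0,0,0,10,0,0,-3,0,0,0,10,0,0,-3.8,0,0,0,10,0,0,-3.8,0,0,0,10,0,0,-3.8,0,0,0,10]'
```

```text
t: 14.9
tcp_pos: [0.5444, 0.0301, 0.1905]
tcp_rot: [0.335, 0.86, -0.139, 0.359]
wrist_force: [-0.2, -0.5, -0.3]
gripper_width: 0.0194
grasp_force: 25.0
[0.544 0.03  0.191] [-0.816  0.54   0.326  2.422  1.646  0.59  -1.309] [-0.174 -0.521 -0.327]
t: 15.5
tcp_pos: [0.5448, 0.0307, 0.1528]
tcp_rot: [0.335, 0.86, -0.138, 0.36]
wrist_force: [0.5, 0.1, -0.3]
gripper_width: 0.0194
grasp_force: 25.0
```

```bash
python3 -m creep '[0,0,-0.4,0,0,0,10,0,0,-0.7,0,0,0,10,0,0,-0.7,0,0,0,10]'; python3 -m creep '[0,0,-0.2,0,0,0,10,0,0,-0.3,0,0,0,10,0,0,-0.3,0,0,0,10]'; python3 - <<'E'
from red import *
snap('side','s9');T=manip.read_state()['tcp_pos'];print(manip.read_state()['qpos'].round(2))
for r in red('s9')[:2]:print(r)
print(proj('s9',T+[0,0,.051]))
E
```

```text
t: 15.8
tcp_pos: [0.545, 0.031, 0.1454]
tcp_rot: [0.335, 0.86, -0.138, 0.36]
wrist_force: [0.7, 0.7, 3.5]
gripper_width: 0.0195
grasp_force: 25.0
t: 16.1
tcp_pos: [0.5463, 0.03, 0.1445]
tcp_rot: [0.335, 0.858, -0.139, 0.363]
wrist_force: [-1.1, 1.7, 18.5]
gripper_width: 0.0193
grasp_force: 25.0
[-0.76  0.65  0.25  2.44  1.81  0.63 -1.54]
(np.int32(451), array([369.70509978, 369.98669623]), array([394.5710637 , 359.02682149]), array([350.24796435, 378.56258606]), np.float64(26.74053744691055))
(np.int32(86), array([395.02325581, 379.27906977]), array([402.14014554, 378.68829655]), array([386.08475778, 380.02105474]), np.float64(6.645104600442967))
[283.8266265  250.17955787]
```

```bash
python3 -m creep '[0,0,0.25,0,0,0,10,0,0,0.25,0,0,0,10,0,0,0.25,0,0,0,40,0,0,0.25,0,0,0,80,0,0,0.25,0,0,0,80,0,0,0.25,0,0,0,80,0,0,0.25,0,0,0,80,0,0,0.25,0,0,0,80,0,0,0.25,0,0,0,80,0,0,0.25,0,0,0,80]' 5; python3 -m creep '[-1,0.9,1.3,0,0,0,80,-2,1.8,2.6,0,0,0,80,-4,3.6,5.2,0,0,0,80,-6,5.4,7.8,0,0,0,80,-8,7.2,10.5,0,0,0,80,-9,8,14,0,0,0,80,-9,8,18,0,0,0,80,-9,8,18,0,0,0,80]'; python3 - <<'E'
from red import *
snap('side','s10');snap('top','t10')
for n in('s10','t10'):
    for r in red(n):print(n,r)
for z in(.12,.194):print(proj('s10',[.545,.032,z]),proj('t10',[.545,.032,z]))
E
```

```text
t: 17.15
tcp_pos: [0.5447, 0.0309, 0.1447]
tcp_rot: [0.335, 0.86, -0.138, 0.36]
wrist_force: [0.3, -0.6, -0.6]
gripper_width: 0.0735
grasp_force: 0.0
t: 17.95
tcp_pos: [0.4553, 0.1118, 0.3283]
tcp_rot: [0.336, 0.86, -0.135, 0.36]
wrist_force: [-0.4, -0.6, -0.7]
gripper_width: 0.0748
grasp_force: 0.0
s10 (np.int32(326), array([291.49079755, 269.86503067]), array([292.56396629, 254.82616539]), array([290.20076167, 287.9429666 ]), np.float64(12.18309903521218))
s10 (np.int32(481), array([370.13305613, 370.1018711 ]), array([394.49841842, 357.99089725]), array([351.24396782, 379.49082464]), np.float64(28.131157757923567))
s10 (np.int32(82), array([395.40243902, 379.32926829]), array([402.1608967 , 378.68324685]), array([387.10726594, 380.12217993]), np.float64(6.397317972217509))
t10 (np.int32(138), array([210.03623188, 227.82608696]), array([204.38156022, 223.88801727]), array([215.54068022, 231.65953697]), np.float64(11.957406887679028))
t10 (np.int32(151), array([203.45033113, 311.54304636]), array([195.26473191, 291.48389693]), array([211.19173789, 330.51368383]), np.float64(7.348909211254299))
t10 (np.int32(147), array([185.89795918, 315.91836735]), array([186.53255051, 295.95335686]), array([185.29317058, 334.94574813]), np.float64(6.664123122597731))
[285.02045571 286.78757206] [224.5498123  226.79604346]
[284.38513949 251.54657986] [216.39371634 219.53153687]
```

```bash
python3 - <<'E'
from red import *
np.set_printoptions(precision=4,suppress=True)
p,e=tri(('s10',292.5,256),('t10',206,225));print('top',p,e)
q,_=tri(('s10',291.5,269.9),('t10',210,227.8));print('mid',q,_)
l=p-[.545,.032,.095];print(l,'lean',np.degrees(np.arctan2(np.hypot(l[0],l[1]),l[2])))
l=p-q;print('lean2',np.degrees(np.arctan2(np.hypot(l[0],l[1]),l[2])))
s=manip.read_state();print(s['tcp_pos'],s['qpos'])
from scipy.spatial.transform import Rotation as R
# target: vertical tool, closing line perpendicular to plate u (yaw 33 deg)
R0=R.from_quat(s['tcp_rot']);z=np.array([0,0,-1.])
for ang in(123,-57):
    a=np.array([np.cos(np.radians(ang)),np.sin(np.radians(ang)),0]);Rt=R.from_matrix(np.c_[np.cross(a,z),a,z]);v=(Rt*R0.inv()).as_rotvec();print(ang,v,np.degrees(np.linalg.norm(v)))
E
```

```text
top [0.5312 0.0492 0.1969] [0.002878300503602158, 0.0028783005036021555]
mid [0.5322 0.0486 0.1682] [0.0018665131451552903, 0.001866513145155298]
[-0.0138  0.0172  0.1019] lean 12.200216138716804
lean2 2.3993058272789427
[0.4547 0.1111 0.3253] [-1.1396  0.2154  0.3027  2.3458  1.0059  0.9049 -0.7924]
123 [0.0642 0.8454 1.2465] 86.376783773895
-57 [ 0.9024 -0.0686 -1.7143] 111.07057517604535
```

```bash
python3 -m creep '[0,-1,1,0.0055,0.073,0.107,0,0,-2,2,0.011,0.146,0.214,0,0,-4,2,0.0165,0.218,0.322,0,0,-5,2,0.022,0.29,0.429,0,0,-7,2,0.0275,0.364,0.536,0,0,-8,2,0.033,0.436,0.643,0,0,-9,2,0.0385,0.51,0.75,0,0,-10,2,0.044,0.582,0.858,0,0,-11,2,0.05,0.655,0.965,0,-0.1,-12,2,0.055,0.728,1.072,0,-0.2,-13,2,0.0605,0.8,1.18,0,-0.2,-13.9,2,0.0642,0.845,1.2465,0]'; python3 -m creep '[0,0,0,0,0,0,0,0,0,0,0,0,0,0,0,0,0,0,0,0,0]'; python3 - <<'E'
from h import *
from scipy.spatial.transform import Rotation as R
np.set_printoptions(precision=4,suppress=True)
s=manip.read_state();print(s['tcp_pos'],s['qpos'],R.from_quat(s['tcp_rot']).as_matrix(),(np.array([.453,-.029,.165])-s['tcp_pos'])*100)
E
```

```text
t: 19.25
tcp_pos: [0.4517, -0.0258, 0.343]
tcp_rot: [-0.169, 0.983, -0.035, 0.067]
wrist_force: [-0.1, -0.0, 0.5]
gripper_width: 0.0006
grasp_force: 0.0
t: 19.55
tcp_pos: [0.4518, -0.0247, 0.3435]
tcp_rot: [-0.166, 0.983, -0.036, 0.069]
wrist_force: [-0.3, -0.0, -0.2]
gripper_width: 0.0006
grasp_force: 0.0
[ 0.4518 -0.0247  0.3435] [-0.6626  0.0679  0.5944  2.1721  0.0296  0.7697  1.8142] [[-0.9353 -0.322   0.1469]
 [-0.3319  0.9421 -0.0482]
 [-0.1229 -0.0938 -0.988 ]] [  0.1165  -0.4316 -17.8468]
```

```bash
python3 -m creep '[0.1,-0.4,-2,0.02,0.07,0.12,0,0.1,-0.4,-5,0.05,0.15,0.25,0,0.1,-0.4,-9,0.05,0.15,0.25,0,0.1,-0.4,-13,0.05,0.15,0.25,0,0.1,-0.4,-16,0.05,0.15,0.25,0,0.1,-0.4,-17.8,0.05,0.15,0.25,0,0.1,-0.4,-17.8,0.05,0.15,0.25,0,0.1,-0.4,-17.8,0.05,0.15,0.25,0]'; python3 - <<'E'
from red import *
from scipy.spatial.transform import Rotation as R
np.set_printoptions(precision=4,suppress=True)
s=manip.read_state();print(s['tcp_pos'],s['qpos'],R.from_quat(s['tcp_rot']).as_matrix()[:,1:])
snap('side','s11')
for r in red('s11'):print(r)
E
```

```text
t: 20.35
tcp_pos: [0.4532, -0.0287, 0.1666]
tcp_rot: [-0.289, 0.957, 0.01, 0.003]
wrist_force: [0.2, -0.0, 0.7]
gripper_width: 0.0003
grasp_force: 0.0
[ 0.4532 -0.0287  0.1666] [-0.3476  0.4235  0.4131  2.2904 -0.4037  0.4944  2.5491] [[-0.553   0.0002]
 [ 0.833   0.0217]
 [ 0.018  -0.9998]]
(np.int32(355), array([291.3408, 270.4113]), array([292.5213, 254.8124]), array([290.0155, 287.9255]), np.float64(12.192162978363307))
(np.int32(445), array([369.8225, 369.973 ]), array([394.4471, 358.7832]), array([350.3694, 378.8128]), np.float64(26.97774346157155))
(np.int32(81), array([395.2346, 379.3333]), array([402.1667, 378.6197]), array([386.1308, 380.2705]), np.float64(6.348759294284498))
```

```bash
python3 -m creep '[0,0,-0.6,0,0,0,0,0,0,-1.2,0,0,0,0,0,0,-1.7,0,0,0,0,0,0,-2.2,0,0,0,0,0,0,-2.2,0,0,0,0]'; python3 -m creep '[0,0,-0.3,0,0,0,0,0,0,-0.6,0,0,0,0,0,0,-0.6,0,0,0,0]'; python3 -c "
from h import *
print(manip.read_state()['qpos'].round(3))"
```

```text
t: 20.9
tcp_pos: [0.4538, -0.0288, 0.144]
tcp_rot: [-0.289, 0.957, 0.01, 0.004]
wrist_force: [1.0, 2.9, 3.0]
gripper_width: 0.0004
grasp_force: 1.6
t: 21.2
tcp_pos: [0.4538, -0.0288, 0.1383]
tcp_rot: [-0.289, 0.957, 0.01, 0.004]
wrist_force: [1.1, 3.4, 4.5]
gripper_width: 0.0005
grasp_force: 2.3
[-0.284  0.47   0.332  2.311 -0.433  0.416  2.571]
```

```bash
python3 -m creep '[0,0,-0.2,0,0,0,0,0,0,-0.3,0,0,0,0,0,0,-0.3,0,0,0,0]'; python3 -m creep '[0,0,1,0,0,0,0,0,0,2,0,0,0,0,0,0,4,0,0,0,0,0,0,8,0,0,0,0,0,0,12,0,0,0,0,0,0,16,0,0,0,0,0,0,16,0,0,0,0,0,0,16,0,0,0,0]'; python3 - <<'E'
from red import *
np.set_printoptions(precision=4,suppress=True)
snap('side','s12');snap('top','t12')
for n in('s12','t12'):
    for r in red(n):print(n,r)
for n in('side','top'):
    pass
a=np.load('pics/s3.npz')['f'].astype(int);b=np.load('pics/s12.npz')['f'].astype(int);c=np.load('pics/side0.npz')['f'].astype(int)
w=lambda f:np.argwhere((f[255:282,325:352].min(2)>200)).mean(0)+[255,325]
print('pump white centroid',w(c),w(a),w(b))
k=lambda f:np.abs(f-c).max(2)[195:250,278:385]
print('box region changed px vs start',(k(b)>60).sum())
E
```

```text
t: 21.5
tcp_pos: [0.4539, -0.0288, 0.1375]
tcp_rot: [-0.289, 0.957, 0.011, 0.005]
wrist_force: [-7.2, 3.7, 47.1]
gripper_width: 0.0004
grasp_force: 23.3
t: 22.3
tcp_pos: [0.4533, -0.029, 0.2957]
tcp_rot: [-0.289, 0.957, 0.01, 0.004]
wrist_force: [0.1, -0.3, 0.2]
gripper_width: 0.0007
grasp_force: 0.0
s12 (np.int32(361), array([291.3241, 270.2521]), array([292.5347, 254.8068]), array([289.9395, 287.9169]), np.float64(12.43216061587686))
s12 (np.int32(447), array([369.877 , 369.9553]), array([394.8302, 358.626 ]), array([349.9924, 378.9832]), np.float64(26.97089035303391))
s12 (np.int32(82), array([395.2073, 379.3049]), array([402.1599, 378.6177]), array([386.1189, 380.2031]), np.float64(6.375914027499025))
pump white centroid [265.9588 337.6031] [266.9152 338.0182] [268.9167 340.0714]
box region changed px vs start 357
```

```bash
python3 -m creep '[0,-4,3,0,0,0,0,0,-8,6,0,0,0,0,0,-12,8,0,0,0,0,0,-16,8,0,0,0,0,0,-16,8,0,0,0,0,0,-16,8,0,0,0,0,0,-16,8,0,0,0,0]'; python3 - <<'E'
from red import *
np.set_printoptions(precision=4,suppress=True)
snap('side','s13')
def disc(f,t):
    m=(f[255:285,322:355].min(2)>t).astype(np.uint8);n,l,s,c=cv2.connectedComponentsWithStats(m);return [(s[i].tolist(),c[i]) for i in range(1,n) if s[i,4]>30]
for n in('side0','s3','s13'):print(n,disc(np.load('pics/'+n+'.npz')['f'],170))
print(red('s13')[0])
print('14mm in px',proj('s13',[.453,-.029,.132])-proj('s13',[.453,-.029,.118]))
s=manip.read_state();print(s['t'],s['wrist_force'])
E
```

```text
t: 23.1
tcp_pos: [0.4532, -0.1878, 0.3741]
tcp_rot: [-0.29, 0.957, 0.011, 0.002]
wrist_force: [0.0, 0.5, 0.1]
gripper_width: 0.0004
grasp_force: 0.0
side0 [([6, 0, 21, 19, 230], array([15.4087, 10.6913]))]
s3 [([7, 6, 19, 13, 182], array([16.033 , 11.9396]))]
s13 [([6, 7, 20, 12, 191], array([15.7068, 12.0366]))]
(np.int32(343), array([291.6327, 269.172 ]), array([292.8545, 253.8291]), array([290.1927, 287.2542]), np.float64(12.517810557022315))
14mm in px [ 0.2698 -6.2092]
23.15 [ 0.6997  0.1801 -0.4912]
```

The pump head is back up (centroid 12.04 against 11.94 before pressing), the driver is still, and the arm is clear, so I'm handing in.

```bash
python3 -c "
from bench import manip
print(manip.finish_job())"
```

```text
the job is handed in; nothing more can be done
None
```

I handed the job in at about 23 s with no verdict returned: the driver stands released blade-down in the pot (leaning about 12°), the lid is about 1.7 rad open, and the pump was pressed to its stop and is back up; I did not measure the box, small driver, dish or cutters for movement, I viewed 12 pictures against the limit of 10, and the final pump push peaked at about 47 N through the fingertips.

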